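# Scan the yellow stock box and hang up the scanner

### The job

Pick up the hand scanner and aim it squarely at the middle of the label on the yellow key-blank box, its window about 9 cm from the label, holding it steady for a good second without touching any of the boxes with it. Then hang the scanner upright by its handle on the hook stand's prong and let go. Leave the padlock and the file on the counter undisturbed.

Things in the scene. Friction and masses are not known exactly. Their poses are not given: they have to be found in the camera images.
- scanner: Loose black and orange hand scanner, 0.28 kg, standing on its foot (86 x 50 x 12). Origin: centre of the foot's underside, z up, x to its nose. Barrel x -45..65, 44 wide (y), z 86..134, flat sides to grip from above; angled nose 52 wide, x to 104, z 80..144. Grip post (x -43..-17) and guard (x 33..43) join foot and barrel; between them the handle opening, through along y. Balances over x = 8.
- beam: The scanner's window (dark red glass, 36 x 26 mm, orange rim) on the end face of the nose; origin at its centre, at x 88, y 0, z 96 in the scanner's frame; its x axis is the direction of the scanning beam: forward and 45 degrees downward in the scanner's frame
- scanner_ridge (a point): Top of the handle opening (x -17..33, z 12 to 69 in the scanner's frame): the ridge of an inverted V (30 degrees each side) under the barrel, at x 8, y 0, z 83.5 in the scanner's frame; this is where it hangs on a hook
- hook: Fixed hook stand, red rod on a dark base; origin on the counter under the stand. Post of 14 diameter at x +30, base plate 100 x 100 x 12 centred at x +20. One level prong of 8 diameter, axis 165 above the counter, runs from the post to x -61 (along its -x), where its end turns up 10 (top of the end 179). Nothing of the stand is higher.
- hook_seat (a point): Middle of the prong's upper side, at x -18, height 169; axes as the stand's
- box_yellow: Yellow plastic stock box, fixed to the counter, 120 deep (its x), 84 wide (its y), 110 high; origin at the centre of its underside. Its front (-x) rises 30 mm straight, then slopes back at 45 degrees to the top; a barcode label lies on the slope. The three boxes are alike but for colour and stand in any order.
- label_yellow: The white paper label with black bars on the yellow box's slope, 66 wide (its y) by 50 along the slope (its x); origin at its centre, 70 above the counter; z axis = outward normal of the label, 45 degrees upward
- box_blue: Blue plastic stock box, fixed to the counter, 120 deep (its x), 84 wide (its y), 110 high; origin at the centre of its underside. Its front (-x) rises 30 mm straight, then slopes back at 45 degrees to the top; a barcode label lies on the slope. The three boxes are alike but for colour and stand in any order.
- label_blue: The white paper label with black bars on the blue box's slope, 66 wide (its y) by 50 along the slope (its x); origin at its centre, 70 above the counter; z axis = outward normal of the label, 45 degrees upward
- box_green: Green plastic stock box, fixed to the counter, 120 deep (its x), 84 wide (its y), 110 high; origin at the centre of its underside. Its front (-x) rises 30 mm straight, then slopes back at 45 degrees to the top; a barcode label lies on the slope. The three boxes are alike but for colour and stand in any order.
- label_green: The white paper label with black bars on the green box's slope, 66 wide (its y) by 50 along the slope (its x); origin at its centre, 70 above the counter; z axis = outward normal of the label, 45 degrees upward
- padlock: Loose brass padlock standing on the counter, 22 x 46 x 68 high; origin at its underside; bystander
- file: Loose file with a wooden handle, 285 long, lying along its x axis; bystander
Mind the look-alikes: they are no part of the job. Several things have the shape of the box_yellow; the one meant has the colours described above.

How it is judged:
By the outcome, as a careful person would: the job done as asked, in the order asked, and still so for the second after the job is handed in, with the robot touching nothing.
It also fails if it takes over 48 s, if anything falls off the work surface, if the arm or the gripper's body presses on something with over 40 N, if the wrist force passes 120 N, or if a joint passes its speed limit or range.

### The arm

A 6-joint arm with a two-finger parallel gripper is mounted at the origin on the work surface. World frame = base frame: x ahead of the robot, y to its left, z up, the work surface at z = 0. Lengths are in mm, angles in rad, forces in N, time in s.
With the tool pointing down it reaches from about 275 to 850 mm from the base axis. Payload 19 kg.
Tool frame: the origin (TCP) lies on the centre line of the jaws, within the pads' length; the fingertips stand 11 mm ahead of it and the grasp point (between the pads) lies 8 mm behind it; x points along the fingers, y is the direction in which the jaws open and shut, and the axes are right-handed (so a half turn about x gives the same grasp; the last joint's range is limited). The gripper opens to 85 mm and grips with 20 to 120 N. Pads are 22 mm wide; open, the fingers measure 114 mm over their backs; the gripper's body (76 mm by 85 mm) begins 54 mm behind the grasp point. The pads swing forward as they close: fully open they stand 13 mm farther back than shut.
Start: joints at [-1.358, 0.15, 1.437, -0, 1.554, -0.134], TCP at [195.41, -540.746, 242.267] pointing down, gripper open.
Joint ranges: [-2.8, 2.8], [-0.68, 2.1], [0.12, 2.68], [-1.39, 4.53], [0.16, 2.79], [-2.81, 2.81]. Speed limits (rad/s): [1.89, 1.89, 2.22, 3.01, 3.01, 3.01].

### API

Orientations are given as [roll, pitch, yaw] about the fixed x, y, z axes, in that order (R = Rz(yaw) Ry(pitch) Rx(roll)).
In Python, from plant import arm gives the robot as it stands. Calls block until the motion is done:
- arm.goto(position, orientation): joint-space move of the TCP to a pose.
- arm.move_linear(position, attitude=None, v=150): straight line of the TCP; attitude=None keeps the orientation; v is the mean speed in mm/s.
- arm.set_joints(angles): joint-space move.
- arm.gripper_open() and arm.grasp(grip_force=None): open the fingers fully, or close them until they stop; grip_force is the grip in N (None keeps the last).
- arm.hold(seconds).
- arm.solve_ik(position, orientation): joint angles nearest the present ones, or None.
- arm.get_state(): the state.
- arm.grab_frame(name): name is "side" or "top" or "wrist"; returns a dict with "image" (480x640x3 uint8, blue, green, red), "z_map" (480x640 float32, mm along the optical axis (not along the pixel's ray), 0 where there is no reading), "fov_y" (degrees; the focal length in pixels is half the picture's height over the tangent of half this angle, whatever the lens; pixels are square), "cx", "cy" (the principal point, pixels), "R" (3x3) and "t" (3): a world point X has camera coordinates R X + t. Camera axes: x right, y down, z forward; pixel columns grow to the right and rows downward; lengths in mm; the calibration is good to about 2 mm. A picture is of the moment at which its call begins.
A pose or a line that the arm cannot do raises arm.Unreachable and nothing moves.
- arm.close_job(): hands the job in, once; it reports no verdict.
The state is a dict: "time": time; "joint_pos": joint angles; "joint_velocities": joint speeds; "joint_torque": joint torques, N m; "ee_pos": TCP position; "orientation": TCP orientation; "force": force on the tool from outside, world axes, zero at the start; "moment": the same for the moment, N m; "finger_gap": finger opening in mm.
Only numpy, scipy, OpenCV 4.12 (cv2) and the standard library are available. Lean on these libraries where they do the work, as an engineer would, in place of code of your own. Each camera call takes 0.05 s, during which the arm holds its last target.

## Working session

There is one attempt and no reset: what is moved stays moved. The work goes in short steps, each a Python script; the robot and the scene stay as the last script left them, time stands still between calls to the robot, and variables do not carry over. Pictures are saved under pics/ and viewed, and the job is handed in when it is done.

```bash
ls; mkdir -p pics; python3 - <<'E'
from plant import arm
import cv2,numpy as np,pickle
for n in ("side","top","wrist"):
    f=arm.grab_frame(n); cv2.imwrite(f"pics/a_{n}.png",f["image"]); pickle.dump(f,open(f"f_{n}.pkl","wb"))
    print(n,f["fov_y"],f["cx"],f["cy"],np.round(f["R"],3).tolist(),np.round(f["t"],1),(f["z_map"]>0).mean())
print(arm.get_state())
E
```

```text
pics
side 47.23450104269815 308.0196275362388 224.36800653995564 [[0.932, -0.362, -0.025], [-0.218, -0.502, -0.837], [0.29, 0.785, -0.547]] [-415.4  245.1 1403.3] 0.9690364583333333
top 56.75078505697456 319.91338226932095 236.19765035088588 [[-0.017, -1.0, 0.016], [-0.997, 0.016, -0.072], [0.071, -0.017, -0.997]] [  68.8  486.8 1192.6] 0.9960807291666667
wrist 71.3438510753642 318.22583354359244 238.88986147620938 [[0.34, -0.94, 0.0], [-0.892, -0.322, 0.318], [-0.299, -0.109, -0.948]] [-575.6  -40.4  379.8] 0.9958040364583334
{'time': 0.15, 'joint_pos': array([-1.35795448e+00,  1.50871421e-01,  1.43784479e+00, -1.25089265e-05,
        1.55380100e+00, -1.34001192e-01]), 'joint_velocities': array([ 0.00127614, -0.00147291, -0.00208812,  0.00044053,  0.00041315,
        0.00071789]), 'joint_torque': array([ 3.09720817e-03, -7.13378620e+01, -5.71044695e+01,  1.06681730e-04,
        7.18113966e-03, -6.73045108e-06]), 'ee_pos': array([ 195.40034505, -540.59730166,  241.83343276]), 'orientation': array([-1.69127087,  1.56987169,  1.79716504]), 'force': array([ 0.54683997,  0.52571796, -0.37899289]), 'moment': array([-0.02875964, -0.01252413,  0.0436171 ]), 'finger_gap': 85.5684688380989}
```

View pics/a_side.png

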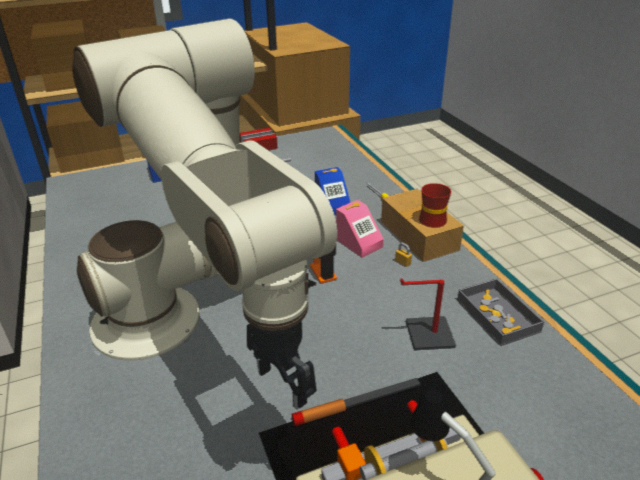

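View pics/a_top.png

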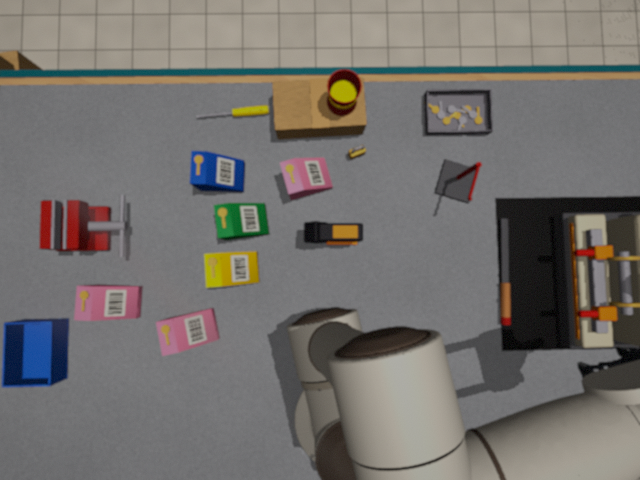

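```bash
cat > h.py <<'E'
import numpy as np,cv2,pickle
def foc(f): return 240/np.tan(np.radians(f["fov_y"])/2)
def ray(f,u,v):
    R=np.array(f["R"]);t=np.array(f["t"]);F=foc(f)
    return -R.T@t, R.T@np.array([(u-f["cx"])/F,(v-f["cy"])/F,1.])
def onz(f,u,v,z):
    c,d=ray(f,u,v); return c+d*(z-c[2])/d[2]
def cloud(f):
    R=np.array(f["R"]);t=np.array(f["t"]);F=foc(f)
    v,u=np.mgrid[:480,:640]; z=f["z_map"].astype(float)
    P=np.stack([(u-f["cx"])/F*z,(v-f["cy"])/F*z,z],-1)
    return (P-t)@R
def proj(f,X):
    c=np.array(f["R"])@X+f["t"];F=foc(f); return c[:2]/c[2]*F+[f["cx"],f["cy"]]
E
python3 - <<'E'
from h import *
f=pickle.load(open("f_top.pkl","rb")); im=f["image"]; C=cloud(f)
hsv=cv2.cvtColor(im,cv2.COLOR_BGR2HSV)
roi=im[100:330,180:520]; cv2.imwrite("pics/top_zoom.png",cv2.resize(roi,None,fx=2.3,fy=2.3,interpolation=cv2.INTER_CUBIC))
for (u,v) in [(400,330-50),(231,268),(241,268),(335,232),(312,232),(345,232),(457,182),(475,180)]:
    print(u,v,im[v,u],np.round(C[v,u],1))
E
```

```text
400 280 [118 116 118] [ 365.  -156.8    4.2]
231 268 [105 157 176] [405.4 288.8  90.4]
241 268 [113 121 124] [405.  266.9  69.5]
335 232 [ 37 127 176] [489.1  25.6 135.8]
312 232 [15 14 11] [489.3  82.  144.3]
345 232 [ 37 127 175] [488.6   1.  136.4]
457 182 [76 76 77] [ 631.9 -320.4   16.4]
475 180 [ 59  60 139] [ 606.7 -312.8  170.7]
```

View pics/top_zoom.png

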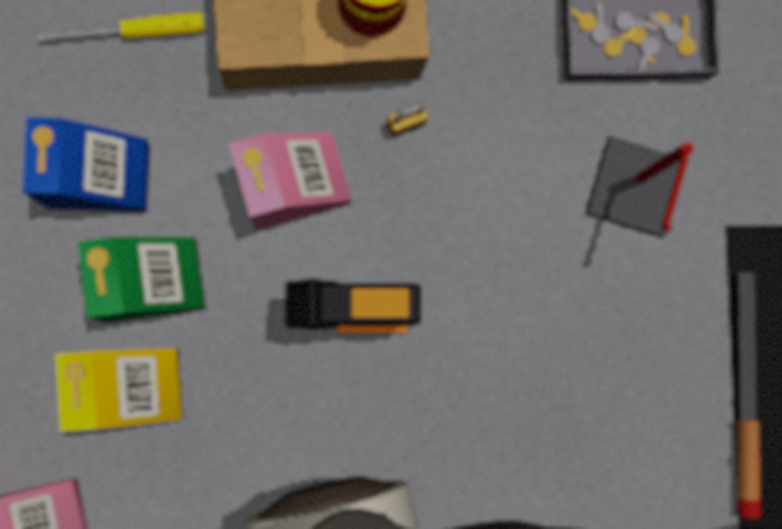

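View pics/a_wrist.png

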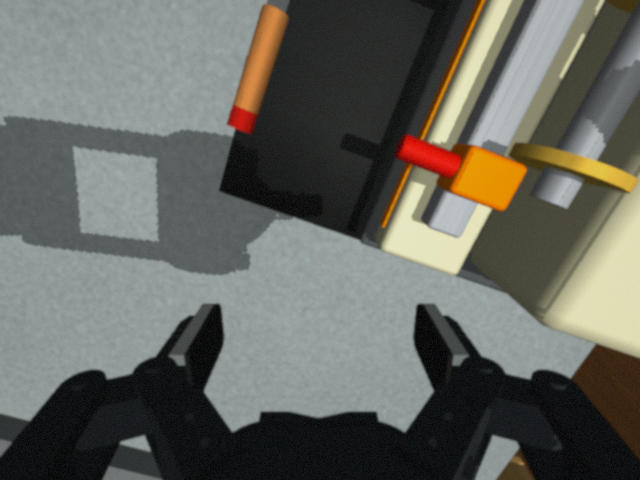

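```bash
python3 - <<'E'
from h import *
from plant import arm
from scipy.spatial.transform import Rotation as Ro
f=pickle.load(open("f_top.pkl","rb")); im=f["image"]; C=cloud(f)
w=pickle.load(open("f_wrist.pkl","rb")); s=arm.get_state()
Rt=Ro.from_euler('xyz',s["orientation"]).as_matrix()
c=-np.array(w["R"]).T@w["t"]; print("cam in tool",Rt.T@(c-s["ee_pos"]),"\n",np.round(Rt,2),"cam axes in tool\n",np.round(w["R"]@Rt,3))
def rect(mask,z,name):
    n,l,st,ce=cv2.connectedComponentsWithStats(mask.astype(np.uint8))
    for i in range(1,n):
        if st[i,4]>40:
            ys,xs=np.where(l==i); P=C[ys,xs]
            W=np.array([onz(f,u,v,z)[:2] for u,v in zip(xs,ys)]).astype(np.float32)
            print(name,st[i],"rect",cv2.minAreaRect(W),"z",np.round(np.median(P[:,2]),1))
hsv=cv2.cvtColor(im,cv2.COLOR_BGR2HSV); H,S,V=cv2.split(hsv)
roi=np.zeros(H.shape,bool)
r=roi.copy(); r[215:250,295:370]=1
rect(r&(H>8)&(H<28)&(S>120)&(V>150)&(C[...,2]>125),134,"scan orange")
rect(r&(C[...,2]>125),134,"scan top")
r=roi.copy(); r[245:295,200:265]=1
rect(r&(S<90)&(V>90)&(C[...,2]>40),70,"label")
m=r&(C[...,2]>25); rect(m&(C[...,2]>108),110,"ytop")
r=roi.copy(); r[155:215,420:490]=1
m=r&((H<8)|(H>172))&(S>100)&(V>110); rect(m,167,"prong")
for v in range(160,206,2):
    us=np.where(m[v])[0]
    if len(us): print(v,us.min(),us.max(),np.round(onz(f,us.mean(),v,167),1),np.round(C[v,int(us.mean())],0))
E
```

```text
cam in tool [-131.29434135    0.45571358  -82.5291485 ] 
 [[-0.    0.34 -0.94]
 [ 0.   -0.94 -0.34]
 [-1.   -0.   -0.  ]] cam axes in tool
 [[-0.001  1.     0.   ]
 [-0.318 -0.     0.948]
 [ 0.948  0.001  0.318]]
scan orange [333 226  24  12 282] rect ((490.10546875, 1.9904289245605469), (56.808658599853516, 27.18478775024414), 89.08564758300781) z 136.7
scan top [ 305  221   58   22 1042] rect ((490.5407409667969, 29.002674102783203), (140.5066680908203, 51.82240295410156), 89.07512664794922) z 136.0
label [231 255  18  27 436] rect ((406.2896728515625, 270.7336730957031), (67.63438415527344, 42.89446258544922), 3.767578601837158) z 72.7
ytop [204 253  21  35 603] rect ((401.71356201171875, 328.3057861328125), (83.79740142822266, 47.179744720458984), 3.7441165447235107) z 112.2
prong [469 162  13  38 109] rect ((606.169677734375, -313.5895690917969), (12.896028518676758, 93.78374481201172), 75.03884887695312) z 169.3
162 477 479 [ 651.5 -323.4  167. ] [ 652. -324.  165.]
164 476 481 [ 646.5 -324.4  167. ] [ 646. -322.  170.]
166 477 480 [ 641.6 -324.2  167. ] [ 641. -323.  168.]
168
[... 176 characters left out ...]
622.1 -317.2  167. ] [ 621. -316.  171.]
176 475 476 [ 617.2 -315.8  167. ] [ 617. -314.  168.]
178 474 476 [ 612.3 -314.4  167. ] [ 612. -314.  168.]
180 473 475 [ 607.4 -311.7  167. ] [ 607. -310.  171.]
182 473 474 [ 602.6 -310.3  167. ] [ 603. -310.  165.]
184 472 474 [ 597.7 -308.9  167. ] [ 597. -308.  168.]
186 472 473 [ 592.8 -307.5  167. ] [ 592. -305.  172.]
188 471 473 [ 588.  -306.1  167. ] [ 588. -305.  169.]
190 470 472 [ 583.1 -303.4  167. ] [ 582. -301.  173.]
192 470 472 [ 578.2 -303.2  167. ] [ 578. -302.  169.]
194 469 471 [ 573.4 -300.6  167. ] [ 573. -301.  167.]
196 469 471 [ 568.5 -300.4  167. ] [ 568. -299.  171.]
198 470 471 [ 563.7 -301.4  167. ] [ 562. -295.  181.]
```

```bash
cat >> h.py <<'E'
from scipy.spatial.transform import Rotation as Ro
import warnings; warnings.filterwarnings("ignore")
def ori(yaw_deg):  # tool down, tool y = scanner y at scanner yaw
    a=np.radians(yaw_deg); y=np.array([-np.sin(a),np.cos(a),0]); x=np.array([0,0,-1.])
    return Ro.from_matrix(np.stack([x,y,np.cross(x,y)],1)).as_euler('xyz')
def snap(arm,name,cam="wrist"):
    f=arm.grab_frame(cam); cv2.imwrite(f"pics/{name}.png",f["image"]); pickle.dump(f,open(f"{name}.pkl","wb")); return f
E
python3 - <<'E'
from h import *
from plant import arm
for p,y in [((490,10,330),89),((406,230,330),93.7),((590,-300,380),75),((406,190,140),93.7),((590,-300,200),75)]:
    print(p,arm.solve_ik(p,ori(y)))
arm.goto((490,-20,330),ori(89)); snap(arm,"w1"); print(arm.get_state()["time"],arm.get_state()["joint_pos"])
arm.goto((406,215,330),ori(93.7)); snap(arm,"w2"); print(arm.get_state()["time"])
E
```

```text
(490, 10, 330) None
(406, 230, 330) None
(590, -300, 380) None
(406, 190, 140) None
(590, -300, 200) NoneTraceback (most recent call last):
  File "<stdin>", line 5, in <module>
plant.Unreachable: the arm cannot take that pose within its joint ranges
```

```bash
python3 - <<'E'
from h import *
from plant import arm
s=arm.get_state(); print(s["orientation"], arm.solve_ik(s["ee_pos"],s["orientation"]))
print(np.round(Ro.from_euler('xyz',ori(89)).as_matrix(),3))
for p in [(490,10,330),(406,230,330),(590,-300,380),(406,190,160),(590,-300,200)]:
  for y in range(-180,180,30):
    q=arm.solve_ik(p,ori(y)); print(p,y,None if q is None else np.round(q,2))
E
```

```text
[-1.69127087  1.56987169  1.79716504] [-1.35795448e+00  1.50871421e-01  1.43784479e+00 -1.25089265e-05
  1.55380100e+00 -1.34001192e-01]
[[ 0.    -1.     0.017]
 [ 0.     0.017  1.   ]
 [-1.    -0.     0.   ]]
(490, 10, 330) -180 [-0.14 -0.04  1.47  0.    1.72  1.43]
(490, 10, 330) -150 [-0.14 -0.04  1.47  0.    1.72  0.91]
(490, 10, 330) -120 [-0.14 -0.04  1.47  0.    1.72  0.39]
(490, 10, 330) -90 [-0.14 -0.04  1.47  0.    1.72 -0.14]
(490, 10, 330) -60 [-0.14 -0.04  1.47  0.    1.72 -0.66]
(490, 10, 330) -30 [-0.14 -0.04  1.47  0.    1.72 -1.18]
(490, 10, 330) 0 [-0.14 -0.04  1.47  0.    1.72 -1.71]
(490, 10, 330) 30 [-0.14 -0.04  1.47  0.    1.72 -2.23]
(490, 10, 330) 60 [-0.14 -0.04  1.47  0.    1.72 -2.75]
(490, 10, 330) 90 None
(490, 10, 330) 120 [-0.14 -0.04  1.47  0.    1.72  2.48]
(490, 10, 330) 150 [-0.14 -0.04  1.47  0.    1.72  1.96]
(406, 230, 330) -180 [ 0.35 -0.09  1.51 -0.    1.72  1.92]
(406, 230, 330) -150 [ 0.35 -0.09  1.51 -0.    1.72  1.4 ]
(406, 230, 330) -120 [ 0.35 -0.09  1.51 -0.    1.72  0.87]
(406, 230, 330) -90 [ 0.35 -0.09  1.51 -0.    1.72  0.35]
(406, 
[... 1693 characters left out ...]
07  1.84 -0.    1.38  2.36]
(590, -300, 200) -180 [-0.59  0.35  1.28  0.    1.52  0.98]
(590, -300, 200) -150 [-0.59  0.35  1.28  0.    1.52  0.46]
(590, -300, 200) -120 [-0.59  0.35  1.28  0.    1.52 -0.06]
(590, -300, 200) -90 [-0.59  0.35  1.28  0.    1.52 -0.59]
(590, -300, 200) -60 [-0.59  0.35  1.28  0.    1.52 -1.11]
(590, -300, 200) -30 [-0.59  0.35  1.28  0.    1.52 -1.63]
(590, -300, 200) 0 [-0.59  0.35  1.28  0.    1.52 -2.16]
(590, -300, 200) 30 [-0.59  0.35  1.28  0.    1.52 -2.68]
(590, -300, 200) 60 None
(590, -300, 200) 90 [-0.59  0.35  1.28  0.    1.52  2.55]
(590, -300, 200) 120 [-0.59  0.35  1.28  0.    1.52  2.03]
(590, -300, 200) 150 [-0.59  0.35  1.28  0.    1.52  1.51]
```

```bash
sed -i 's/a=np.radians(yaw_deg)/a=np.radians(yaw_deg-180)/' h.py; python3 - <<'E'
from h import *
from plant import arm
arm.goto((490,55,330),ori(89)); snap(arm,"w1"); print(arm.get_state()["time"],arm.get_state()["joint_pos"])
arm.goto((406,310,330),ori(93.7)); snap(arm,"w2"); print(arm.get_state()["time"])
E
```

```text
2.5833 [-4.58298308e-02 -3.62051192e-02  1.45997667e+00 -1.04249314e-04
  1.71814712e+00 -2.72145778e-02]
3.675
```

View pics/w1.png

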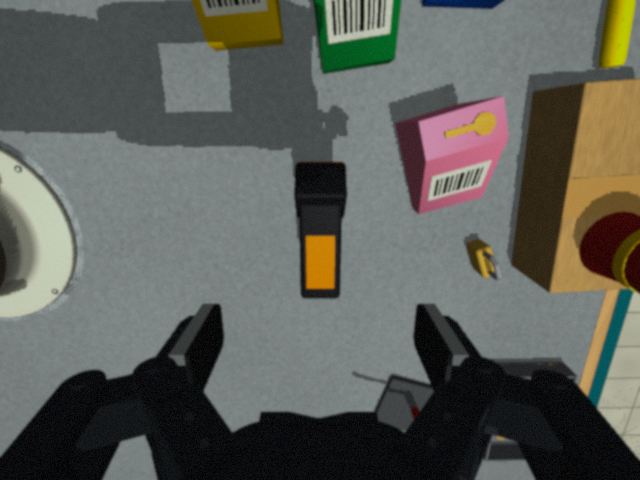

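View pics/w2.png

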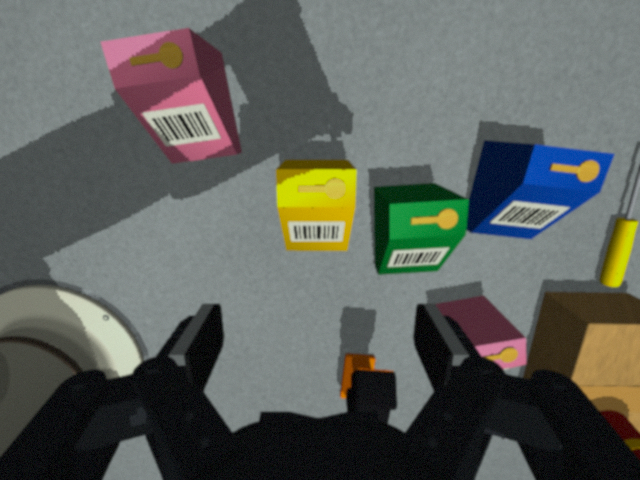

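```bash
python3 - <<'E'
from h import *
f=pickle.load(open("w1.pkl","rb")); im=f["image"]; C=cloud(f)
H,S,V=cv2.split(cv2.cvtColor(im,cv2.COLOR_BGR2HSV))
r=np.zeros(H.shape,bool); r[150:305,285:355]=1
o=r&(H>8)&(H<28)&(S>120)&(V>150)
def W(m,z):
    ys,xs=np.where(m); return np.array([onz(f,u,v,z)[:2] for u,v in zip(xs,ys)]).astype(np.float32)
print("orange",cv2.minAreaRect(W(o,134)), np.median(C[o][:,2]))
m=r&(C[...,2]>100)&(V<60)|o
m[:232]=0
w=W(m,134); print("barrel",cv2.minAreaRect(w),w[:,1].min())
for v in (235,250,265,280,290,294,296,298,300):
    us=np.where(m[v])[0]
    if len(us): a=onz(f,us.min()-.5,v,134);b=onz(f,us.max()+.5,v,134);print(v,us.min(),us.max(),np.round(a,1),np.round(b,1))
top=r&(C[...,2]>139.5); w=W(top,144); print("nose top",cv2.minAreaRect(w),w[:,1].min(),w[:,1].max())
f=pickle.load(open("w2.pkl","rb")); im=f["image"]; C=cloud(f)
H,S,V=cv2.split(cv2.cvtColor(im,cv2.COLOR_BGR2HSV))
r=np.zeros(H.shape,bool); r[200:252,280:352]=1
m=(r&(S<80)&(V>120)).astype(np.uint8)
m=cv2.morphologyEx(m,cv2.MORPH_CLOSE,np.ones((7,7)))
n,l,st,ce=cv2.connectedComponentsWithStats(m); i=1+np.argmax(st[1:,4]); m=l==i; print(st[i],ce[i])
# ray onto slope plane: pass 1 use depth
P=C[m]; print("label depth mean",P.mean(0)); 
c=P.mean(0); u_,s_,vt=np.linalg.svd(P-c); print("normal",vt[2])
# intersect rays with 45deg plane through depth-free iteration
ang=np.radians(93.7)
for k in range(2):
    ys,xs=np.where(m); nrm=np.array([-np.cos(ang)*.7071,-np.sin(ang)*.7071,.7071])
    bx=np.array([np.cos(ang),np.sin(ang),0]);by=np.array([-np.sin(ang),np.cos(ang),0])
    # plane through point p0 (front of label center): self-consistent: centroid at z=70
    p0=onz(f,xs.mean(),ys.mean(),70)
    Q=[]
    for u,v in zip(xs,ys):
        cc,d=ray(f,u,v); Q.append(cc+d*(((p0-cc)@nrm)/(d@nrm)))
    Q=np.array(Q); sl=bx*.7071+np.array([0,0,.7071])
    AB=np.stack([(Q-p0)@by,(Q-p0)@sl],1).astype(np.float32); rc=cv2.minAreaRect(AB); print("label centre",p0,rc)
    cen=p0+by*rc[0][0]+sl*rc[0][1]; print(cen)
E
```

```text
orange ((491.84521484375, -1.002187728881836), (59.48317337036133, 29.776906967163086), 88.9190444946289) 134.8024002106888
barrel ((491.788330078125, -4.328182220458984), (74.77301025390625, 41.559600830078125), 88.91954040527344) -42.020027
235 300 340 [471.3  30.2 134. ] [513.5  29.4 134. ]
250 301 339 [471.7  13.7 134. ] [512.5  13.  134. ]
265 301 339 [471.1  -3.3 134. ] [512.5  -4.  134. ]
280 301 339 [470.5 -20.8 134. ] [512.5 -21.6 134. ]
290 301 338 [470.1 -32.8 134. ] [511.5 -33.5 134. ]
294 302 338 [471.  -37.6 134. ] [511.5 -38.4 134. ]
296 303 337 [472.  -40.1 134. ] [510.4 -40.8 134. ]
nose top ((494.453369140625, 40.15315628051758), (145.95237731933594, 73.2115478515625), 87.10941314697266) -34.576168 114.8825
[ 280  222   72   30 1267] [314.22415154 233.40883978]
label depth mean [405.24985855 261.74049347  60.11510413]
normal [ 0.0417335  -0.86976984  0.49168968]
label centre [405.37762101 265.61357629  70.        ] ((-1.3115234375, -11.954376220703125), (97.24495697021484, 81.31825256347656), 0.15556472539901733)
[407.23189842 257.26289165  61.54706057]
label centre [405.37762101 265.61357629  70.        ] ((-1.3115234375, -11.954376220703125), (97.24495697021484, 81.31825256347656), 0.15556472539901733)
[407.23189842 257.26289165  61.54706057]
```

```bash
python3 - <<'E'
from h import *
from plant import arm
s=snap(arm,"s2","side")
cv2.imwrite("pics/s2z.png",cv2.resize(s["image"][150:370,250:520],None,fx=2.9,fy=2.7,interpolation=cv2.INTER_CUBIC))
f=pickle.load(open("f_top.pkl","rb"))
for z in (112,144): print("top nose",z,onz(f,304.5,232,z))
print("top tail",onz(f,362.5,232,134))
f=pickle.load(open("w1.pkl","rb"))
cv2.imwrite("pics/w1z.png",cv2.resize(f["image"][150:310,280:360],None,fx=3.7,fy=3.7,interpolation=cv2.INTER_CUBIC))
for z in (112,144): print("w nose",z,onz(f,320,160.5,z))
# label in w2
f=pickle.load(open("w2.pkl","rb")); im=f["image"]; C=cloud(f)
cv2.imwrite("pics/w2z.png",cv2.resize(im[150:260,265:365],None,fx=5,fy=5,interpolation=cv2.INTER_CUBIC))
H,S,V=cv2.split(cv2.cvtColor(im,cv2.COLOR_BGR2HSV))
for v in (225,232,238,244,248): print(v,[(int(S[v,u]),int(V[v,u])) for u in range(284,350,4)])
E
```

```text
top nose 112 [492.20391259 100.86048542 112.        ]
top nose 144 [489.58922888 100.30955068 144.        ]
top tail [488.15326681 -42.3208252  134.        ]
w nose 112 [493.74020298 102.66738018 112.        ]
w nose 144 [493.61053989 105.73667917 144.        ]
225 [(255, 181), (86, 192), (23, 199), (23, 178), (24, 191), (24, 162), (22, 174), (22, 189), (18, 182), (21, 172), (21, 171), (23, 178), (25, 173), (23, 190), (24, 206), (84, 203), (255, 203)]
232 [(255, 179), (174, 183), (23, 198), (21, 96), (22, 142), (25, 70), (23, 156), (23, 178), (20, 156), (23, 113), (25, 122), (25, 142), (19, 107), (22, 148), (23, 207), (161, 204), (255, 203)]
238 [(172, 160), (255, 175), (25, 202), (19, 135), (23, 164), (22, 142), (23, 169), (25, 185), (22, 171), (24, 159), (24, 147), (24, 172), (24, 138), (20, 162), (21, 204), (255, 203), (211, 192)]
244 [(53, 139), (255, 169), (255, 169), (255, 170), (255, 173), (255, 178), (255, 178), (255, 180), (255, 183), (255, 185), (255, 187), (255, 190), (255, 190), (255, 196), (255, 196), (255, 196), (116, 169)]
248 [(15, 132), (255, 166), (255, 161), (255, 166), (255, 168), (255, 172), (255, 175), (255, 179), (255, 180), (255, 181), (255, 183), (255, 185), (255, 188), (255, 188), (255, 194), (255, 194), (59, 152)]
```

View pics/s2z.png

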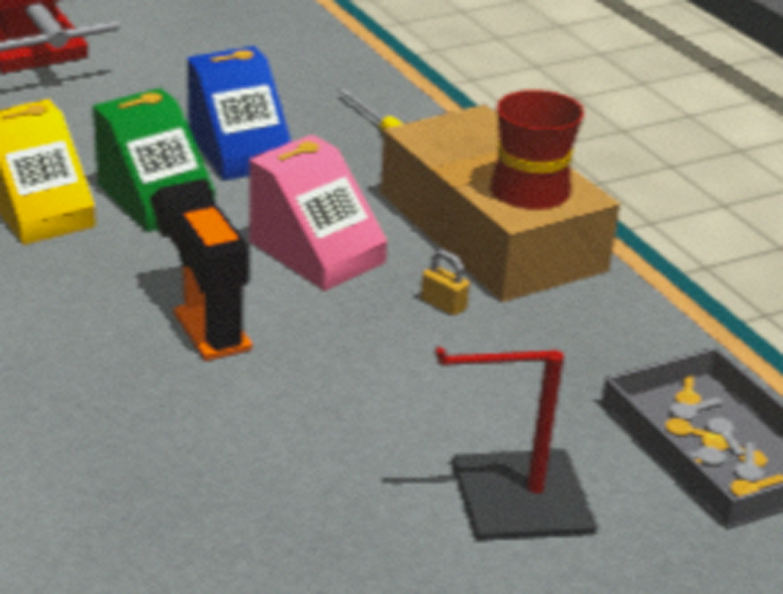

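View pics/w2z.png

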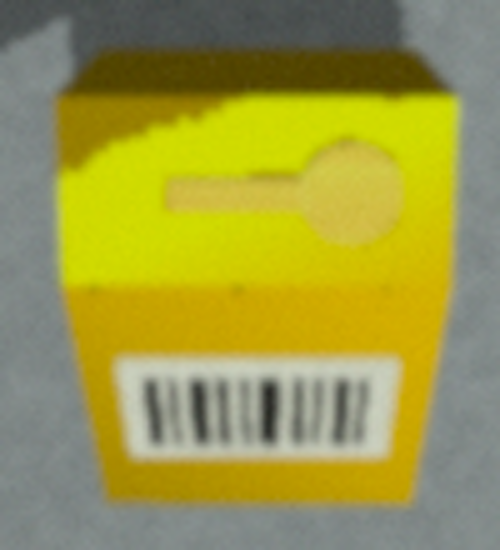

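View pics/w1z.png

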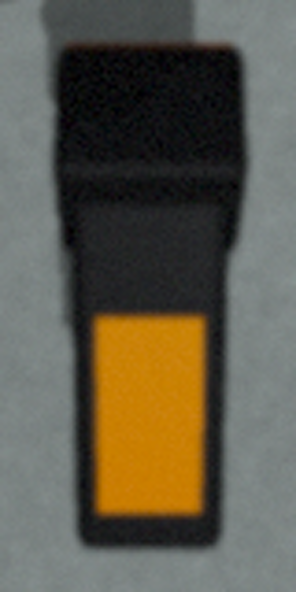

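```bash
python3 - <<'E'
from h import *
from scipy.optimize import least_squares
def label(f,m,yaw):
    cnt,_=cv2.findContours(m.astype(np.uint8),cv2.RETR_EXTERNAL,cv2.CHAIN_APPROX_NONE); c=max(cnt,key=cv2.contourArea)
    rc=cv2.minAreaRect(c); 
    pts=c[:,0].astype(float)
    ang=np.radians(yaw); b=np.array([np.cos(ang),np.sin(ang),0]);by=np.array([-b[1],b[0],0]);n=np.array([-b[0],-b[1],1])*.7071;sl=np.array([b[0],b[1],1])*.7071
    p=onz(f,*pts.mean(0),70)
    for k in range(3):
        Q=[]
        for u,v in pts:
            cc,d=ray(f,u,v); Q.append(cc+d*(((p-cc)@n)/(d@n)))
        Q=np.array(Q); AB=np.stack([(Q-p)@by,(Q-p)@sl],1).astype(np.float32); rc=cv2.minAreaRect(AB)
        cen=p+by*rc[0][0]+sl*rc[0][1]; cc=cen
        # rescale along ray so z=70
        uv=proj(f,cen); p=onz(f,*uv,70)
    return p,rc
for nm,box in (("w2",(216,246,284,350)),("f_top",(245,295,228,256))):
    f=pickle.load(open(nm+".pkl","rb")); H,S,V=cv2.split(cv2.cvtColor(f["image"],cv2.COLOR_BGR2HSV))
    r=np.zeros(H.shape,bool); a=box; r[a[0]:a[1],a[2]:a[3]]=1
    m=r&(S<125)
    n,l,st,ce=cv2.connectedComponentsWithStats(m.astype(np.uint8)); i=1+np.argmax(st[1:,4])
    print(nm,st[i]); print(label(f,l==i,93.7)); 
    r[:]=0; r[145:262,265:365]=(nm=="w2")
    if nm=="w2":
        C=cloud(f); print("ydepth",np.median(C[155:160,300:340,2]), [np.round(C[v,316],1) for v in (190,205,215,222,232,240,247)])
        t=(C[...,2]>105)&r&(S>100); ys,xs=np.where(t)
        print("top face",cv2.minAreaRect(np.array([onz(f,u,v,110)[:2] for u,v in zip(xs,ys)],np.float32)))
E
```

```text
w2 [ 288  221   57   21 1149]
(array([407.49309717, 268.10807856,  70.        ]), ((3.814697265625e-06, 7.62939453125e-06), (66.96367645263672, 52.82174301147461), 0.12388977408409119))
ydepth 0.050371668782764986 [array([404. , 326.7, 110.6]), array([405. , 310.2, 108.9]), array([405.8, 295.7,  95.7]), array([406.4, 285.3,  87.9]), array([407.4, 267.4,  69.6]), array([408.3, 251.7,  53.8]), array([409.2, 235.8,  36.5])]
top face ((405.2384338378906, 306.26165771484375), (83.87110900878906, 94.6329345703125), 3.3362536430358887)
f_top [230 255  20  27 468]
(array([405.20809557, 270.14131852,  70.        ]), ((0.0, 0.0), (68.45370483398438, 55.30620574951172), 0.34195154905319214))
```

```bash
python3 - <<'E'
from h import *
from plant import arm
yaw=89.0
arm.goto((491.2,8.5,230),ori(yaw)); 
arm.move_linear((491.2,8.5,105.5),v=120)
s=arm.get_state(); print(s["time"],s["ee_pos"],s["force"])
snap(arm,"w3")
arm.grasp(50); s=arm.get_state(); print(s["time"],s["ee_pos"],s["force"],s["finger_gap"])
arm.move_linear((491.2,8.5,175),v=120)
s=arm.get_state(); print(s["time"],s["ee_pos"],s["force"],s["finger_gap"])
snap(arm,"w4"); snap(arm,"s4","side"); snap(arm,"t4","top")
E
```

```text
6.1583 [491.55828293   8.48532996 106.17705912] [ 0.38597415 -0.78213912  0.0953001 ]
6.675 [491.33143401   8.46135612 105.82066229] [-3.22927374  0.35857458  5.56131335] 43.69338636820029
7.4083 [490.84260703   8.52627213 174.18189846] [-0.05228055  0.795029   -4.18267156] 43.46882385893149
```

View pics/w4.png

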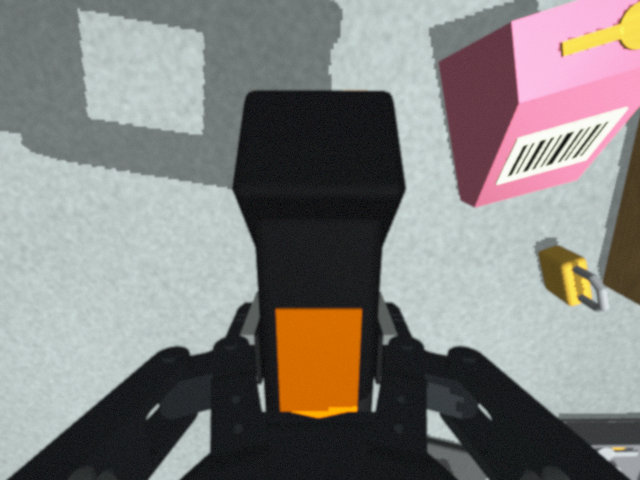

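View pics/s4.png

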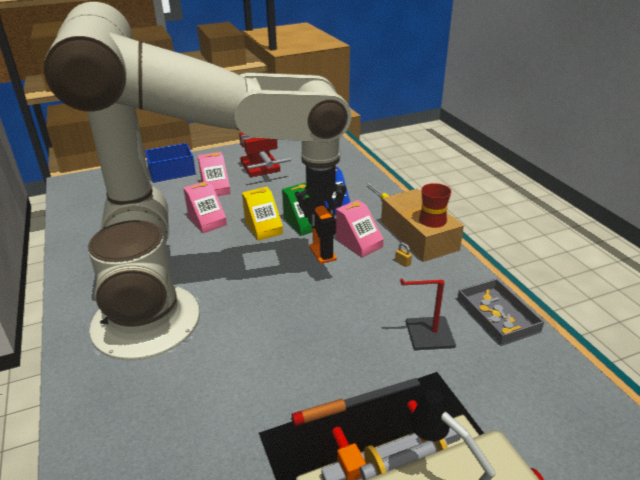

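```bash
python3 - <<'E'
from h import *
w=pickle.load(open("w4.pkl","rb"));t=pickle.load(open("t4.pkl","rb"))
cv2.imwrite("pics/t4z.png",cv2.resize(t["image"][190:270,270:390],None,fx=5,fy=5,interpolation=cv2.INTER_CUBIC))
C=cloud(w)
for v in (93,100,120,150,180,187,195,205,215,230,260,290,310): print(v,np.round(C[v,320],1))
print([np.round(onz(w,u,140,212)[:2],1) for u in (234,405)])
for z in (170,181): print(onz(w,320,91,z))
E
```

```text
93 [493.8 100.6 185.1]
100 [493.8  98.4 186.5]
120 [493.6  92.1 192.6]
150 [493.5  83.4 200.7]
180 [493.3  75.5 208.8]
187 [493.3  73.6 209.1]
195 [493.2  71.3 209.4]
205 [493.2  67.5 205.9]
215 [493.1  63.8 203.6]
230 [493.1  58.5 202.5]
260 [492.9  47.8 201.8]
290 [492.7  37.2 202.9]
310 [492.6  29.7 203.4]
[array([470.4,  87.1]), array([516.3,  86.3])]
[493.91119501 102.63169179 170.        ]
[493.84195512 101.63028182 181.        ]
```

View pics/t4z.png

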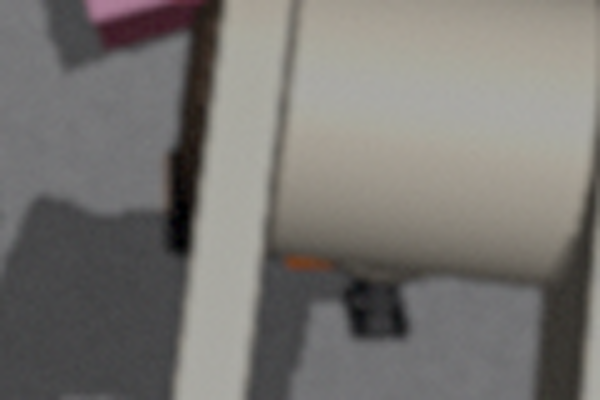

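```bash
cat >> h.py <<'E'
def scanpose(L,a_deg,d,goff=105.8,gx=8.0):
    a=np.radians(a_deg); b=np.array([np.cos(a),np.sin(a),0]); n=np.array([-b[0],-b[1],1])/np.sqrt(2)
    o=np.array(L)+d*n-88*b-np.array([0,0,96.]); return o+gx*b+np.array([0,0,goff])
E
python3 - <<'E'
from h import *
from plant import arm
L=(406.0,269.2,70); a=93.7
p0=scanpose(L,a,150);p1=scanpose(L,a,90); print(p0,p1)
arm.goto(p0,ori(a)); arm.move_linear(p1+[0,0,.6],v=60); arm.hold(0.3)
s=arm.get_state(); print(s["time"],s["ee_pos"],s["force"])
snap(arm,"w5");snap(arm,"s5","side");snap(arm,"t5","top")
E
```

```text
[418.00726958  83.52181543 185.86601718] [415.26939561 125.85978947 143.43961031]
9.5 [415.31458758 125.77551668 144.12922468] [-0.11790692 -1.52753384 -1.19971137]
```

View pics/w5.png

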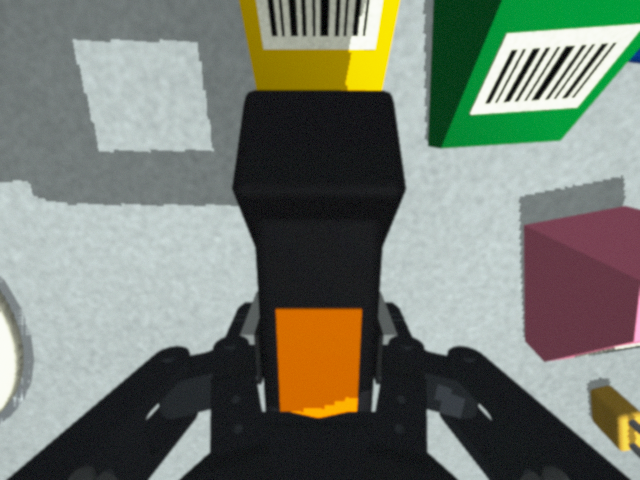

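View pics/s5.png

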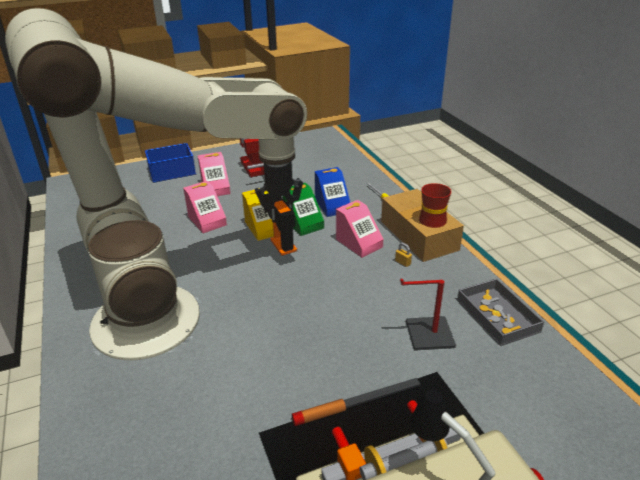

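```bash
python3 - <<'E'
from h import *
f=pickle.load(open("w5.pkl","rb")); im=f["image"]; C=cloud(f)
H,S,V=cv2.split(cv2.cvtColor(im,cv2.COLOR_BGR2HSV))
for v in (5,20,30,40,45,48,52,60,80):
    y=np.where((S[v,200:440]>150)&(H[v,200:440]>15)&(H[v,200:440]<35))[0]+200
    w=np.where((S[v]<90)&(np.arange(640)>y.min()+5)&(np.arange(640)<y.max()-5))[0]
    print(v,y.min(),y.max(),(w.min(),w.max()) if len(w) else None)
a=np.radians(93.7);b=np.array([np.cos(a),np.sin(a),0]);by=np.array([-b[1],b[0],0])
l=onz(f,257,44,52.3);r=onz(f,379,44,52.3)
mid=onz(f,318.3,49,52.3); print(l,r,"label ctr",mid+b*17.68)
oz=144.13-105.8
# nose centre at tip
print("rotcheck",np.degrees(np.arctan2((r-l)[1],(r-l)[0])))
tipz=oz+112+4
print("tip",[onz(f,u,100,oz+112+6) for u in (244,396)])
cor=[onz(f,u,187,oz+143) for u in (233.5,405.5)]; print(cor,np.mean(cor,0))
for v in (120,150,180): print(C[v,320].sum()-C[v,320,0], C[v,320])
c=np.mean(cor,0); e=(mid-c); print("lateral",e@by,"fwd corner->label bottom edge",e@b,"expected",16+63.64-17.68)
E
```

```text
5 241 398 (np.int64(257), np.int64(382))
20 244 394 (np.int64(259), np.int64(379))
30 245 393 (np.int64(260), np.int64(378))
40 247 390 (np.int64(262), np.int64(376))
45 249 389 (np.int64(263), np.int64(375))
48 249 389 (np.int64(263), np.int64(375))
52 250 388 None
60 251 386 None
80 255 382 None
[371.98979217 250.66567366  52.3       ] [443.66892819 255.29899432  52.3       ] label ctr [407.02651026 268.03485503  52.3       ]
rotcheck 3.698438916060657
tip [array([385.82952211, 213.88845884, 156.33      ]), array([435.88111304, 217.11665591, 156.33      ])]
[array([387.92950102, 189.52572812, 181.33      ]), array([436.42592797, 192.6414242 , 181.33      ])] [412.17771449 191.08357616 181.33      ]
371.59490818693763 [411.22986123 209.19860103 162.39630715]
371.94606060325276 [411.74742921 200.5447886  171.401272  ]
371.0333353415499 [412.22914441 192.61588072 178.41745462]
lateral 0.17462350899880147 fwd corner->label bottom edge 59.443302125672254 expected 61.96
```

```bash
python3 - <<'E'
from h import *
from plant import arm
arm.hold(1.6); s=arm.get_state(); print(s["time"],s["ee_pos"],s["force"])
p0=scanpose((406.0,269.2,70),93.7,160); arm.move_linear(p0,v=100); print(arm.get_state()["time"])
def redmask(f,box):
    b,g,r=[x.astype(float) for x in cv2.split(f["image"])]
    w=np.clip(r-(b+g)/2-10,0,None); m=np.zeros_like(w); a=box; m[a[0]:a[1],a[2]:a[3]]=w[a[0]:a[1],a[2]:a[3]]; return m
f=pickle.load(open("t5.pkl","rb")); sd=pickle.load(open("s5.pkl","rb"))
cv2.imwrite("pics/hooktop.png",cv2.resize(f["image"][150:220,420:500],None,fx=7,fy=7,interpolation=cv2.INTER_CUBIC))
cv2.imwrite("pics/hookside.png",cv2.resize(sd["image"][270:360,380:470],None,fx=6,fy=6,interpolation=cv2.INTER_CUBIC))
m=redmask(f,(155,206,466,490)); P=[]
for v in range(169,196):
    u=(m[v]*np.arange(640)).sum()/m[v].sum(); P.append(onz(f,u,v,166.5)[:2])
P=np.array(P,np.float32); vx,vy,x0,y0=cv2.fitLine(P,cv2.DIST_HUBER,0,.01,.01).ravel(); print("top line",vx,vy,x0,y0,np.degrees(np.arctan2(vy,vx)))
m=redmask(sd,(276,289,400,434)); P=[]
for u in range(407,432):
    v=(m[:,u]*np.arange(480)).sum()/m[:,u].sum(); P.append(onz(sd,u,v,165)[:2])
P=np.array(P,np.float32); print("side",cv2.fitLine(P,cv2.DIST_HUBER,0,.01,.01).ravel(),P[0],P[-1])
E
```

```text
11.25 [415.24497271 125.86879717 144.01830782] [-0.11969475 -0.141081   -2.71018729]
12.0917
top line 0.94978523 -0.31290248 596.33496 -308.36856 -18.234234
side [ 9.5044816e-01 -3.1088310e-01  6.0294836e+02 -3.0814694e+02] [ 575.2057  -298.88858] [ 627.3418 -316.0916]
```

View pics/hooktop.png

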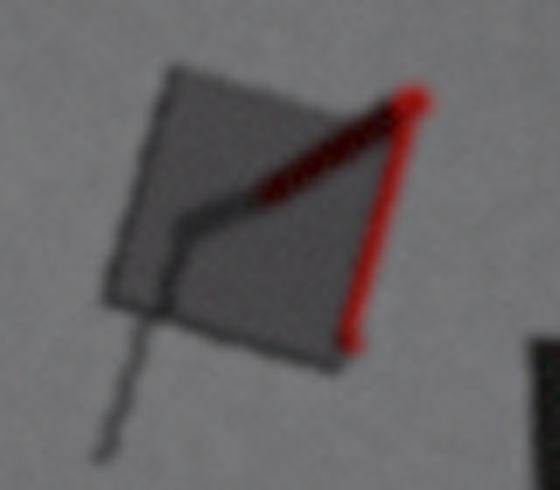

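View pics/hookside.png

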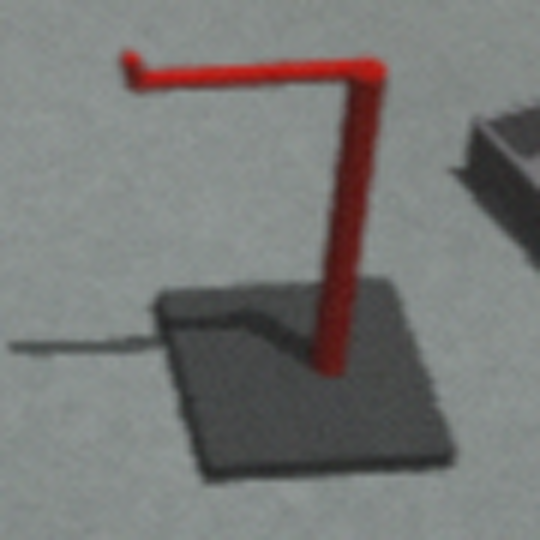

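```bash
python3 - <<'E'
from h import *
f=pickle.load(open("t5.pkl","rb")); sd=pickle.load(open("s5.pkl","rb"))
cv=lambda x,y:(420+(x+.5)/7-.5,150+(y+.5)/7-.5); cs=lambda x,y:(380+(x+.5)/6-.5,270+(y+.5)/6-.5)
A,B,Cc=[onz(f,*cv(*p),12) for p in ((175,68),(108,300),(335,368))]
d=A-B;e=Cc-B; print("edges",np.linalg.norm(d),np.degrees(np.arctan2(d[1],d[0])),np.linalg.norm(e),np.degrees(np.arctan2(e[1],e[0]))+90,"base ctr",(A+Cc)/2)
def tri(p,q):
    c1,d1=ray(f,*p);c2,d2=ray(sd,*q); s,_,_,_=np.linalg.lstsq(np.stack([d1,-d2],1),c2-c1,rcond=None)
    a=c1+d1*s[0];b=c2+d2*s[1]; return (a+b)/2,b-a
for n,p,q in (("tip",(350,340),(132,62)),("posttop",(411,99),(368,70))):
    print(n,tri(cv(*p),cs(*q)), onz(f,*cv(*p),167))
print("postbase side",onz(sd,*cs(330,370),12))
for c in [(158,297),(207,470),(452,462),(392,285)]: print("base side",onz(sd,*cs(*c),12))
E
```

```text
edges 97.38639951731336 -17.97604103939049 93.44314902173474 -17.68298060467069 base ctr [ 636.55137384 -319.12948258   12.        ]
tip (array([ 562.0747153 , -296.32961903,  174.68079491]), array([-0.16531585,  0.06036638, -0.04711375])) [ 563.33855968 -299.13803809  167.        ]
posttop (array([ 647.84733107, -324.77728932,  164.7825188 ]), array([ 0.155836  , -0.06018508,  0.05938534])) [ 647.24636482 -323.88420166  167.        ]
postbase side [ 647.39755169 -327.50658101   12.        ]
base side [ 605.0846229  -263.59485191   12.        ]
base side [ 573.94545819 -356.22419045   12.        ]
base side [ 663.72258442 -389.07902093   12.        ]
base side [ 697.75184451 -294.71942088   12.        ]
```

```bash
python3 - <<'E'
from h import *
from plant import arm
sx=np.array([np.cos(np.radians(-18.1)),np.sin(np.radians(-18.1)),0]); seat=np.array([602.3,-309.7,0])
s=arm.get_state(); p=s["ee_pos"]; 
arm.move_linear((p[0],p[1],265),v=200)
pre=seat-105*sx+[0,0,265]; print(pre)
arm.goto(pre,ori(71.9)); 
arm.move_linear(seat-105*sx+[0,0,224.5],v=120); arm.hold(0.2)
s=arm.get_state(); print(s["time"],s["ee_pos"],s["force"],s["finger_gap"])
snap(arm,"w6");snap(arm,"s6","side");f=snap(arm,"t6","top")
cv2.imwrite("pics/s6z.png",cv2.resize(pickle.load(open("s6.pkl","rb"))["image"][170:370,300:500],None,fx=3,fy=3,interpolation=cv2.INTER_CUBIC))
E
```

```text
[ 502.49584818 -277.07897489  265.        ]
14.6417 [ 502.78688126 -277.15620396  225.47737501] [ 0.29505068 -0.02967006 -2.81315178] 43.87465126557496
```

View pics/w6.png

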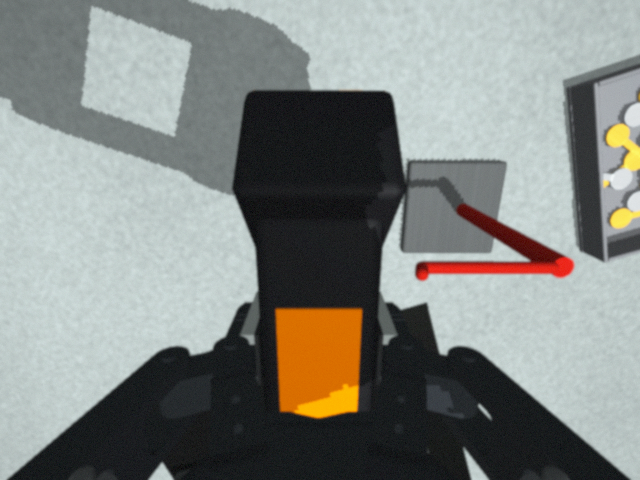

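View pics/s6z.png

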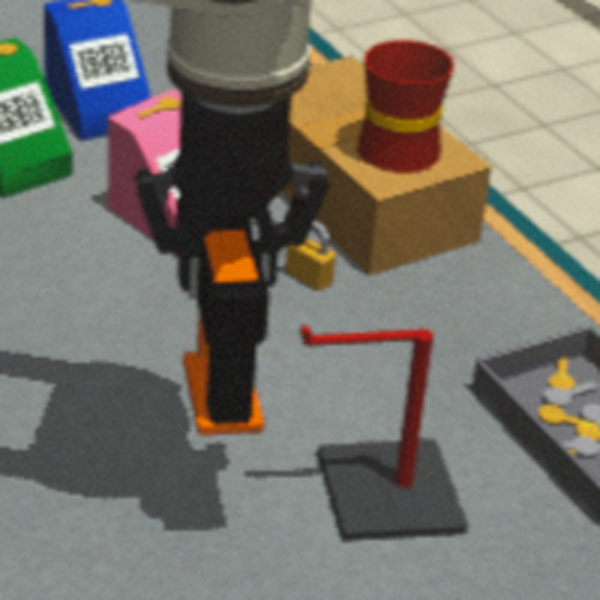

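View pics/t6.png

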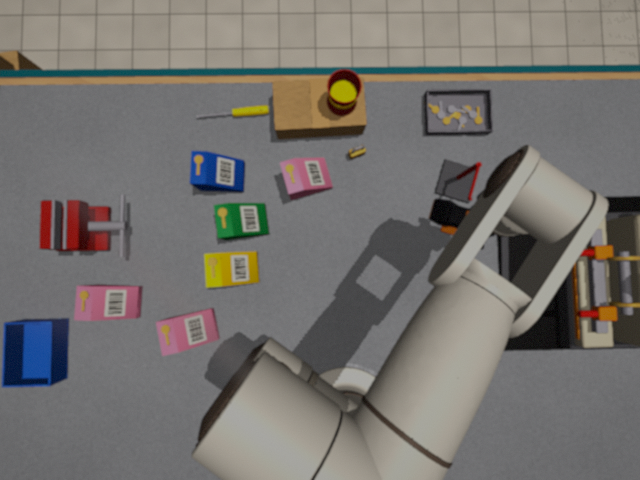

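```bash
python3 - <<'E'
from h import *
f=pickle.load(open("w6.pkl","rb"))
b,g,r=[x.astype(float) for x in cv2.split(f["image"])]; m=np.clip(r-(b+g)/2-80,0,None)
m[:258]=0;m[282:]=0;m[:,:430]=0;m[:,545:]=0
P=np.array([onz(f,u,(m[:,u]*np.arange(480)).sum()/m[:,u].sum(),166.5)[:2] for u in range(432,543)],np.float32)
vx,vy,x0,y0=cv2.fitLine(P,cv2.DIST_HUBER,0,.01,.01).ravel(); print(np.degrees(np.arctan2(vy,vx)),x0,y0)
tip=onz(f,421,270,176);post=onz(f,563,266,169);print(tip,post)
sx=np.array([np.cos(np.radians(-18.1)),np.sin(np.radians(-18.1))]);n=np.array([-sx[1],sx[0]])
print("prong offset vs seat est along scanner x:",(np.array([x0,y0])-[602.3,-309.7])@n, "tip along",(tip[:2]-[602.3,-309.7])@sx,"expect -43")
E
```

```text
-18.191366 605.1398 -312.10065
[ 561.79404785 -294.79855663  176.        ] [ 646.13026687 -322.93188669  169.        ]
prong offset vs seat est along scanner x: -1.3996029512565384 tip along -43.13107196284449 expect -43
```

```bash
python3 - <<'E'
from h import *
from plant import arm
sx=np.array([np.cos(np.radians(-18.1)),np.sin(np.radians(-18.1)),0]); seat=np.array([602.1,-310.1,0])
arm.move_linear(seat+[0,0,224.5],v=70)
s=arm.get_state(); print(s["time"],s["ee_pos"],s["force"])
arm.move_linear(seat+[0,0,197],v=60); arm.hold(.15); s=arm.get_state(); print(s["time"],s["ee_pos"],s["force"])
f0=s["force"][2]
for z in np.arange(195,186.5,-1.):
    arm.move_linear(seat+[0,0,z],v=30); arm.hold(.1); s=arm.get_state(); print(z,s["ee_pos"].round(1),s["force"].round(1))
    if s["force"][2]-f0>3.5: break
snap(arm,"w7");f=snap(arm,"s7","side");print(s["time"])
cv2.imwrite("pics/s7z.png",cv2.resize(f["image"][170:370,330:530],None,fx=3,fy=3,interpolation=cv2.INTER_CUBIC))
E
```

```text
16.4417 [ 601.88737014 -310.03055659  224.69182078] [ 0.01869422 -0.29520497 -3.15507454]
17.2 [ 602.23789686 -310.17946055  197.46400572] [-1.2117978  -0.16988601 -3.59312357]
195.0 [ 602.1 -310.1  195. ] [-0.   0.2 -3. ]
194.0 [ 602.1 -310.1  194. ] [-0.5  0.7 -3. ]
193.0 [ 602.1 -310.1  193. ] [-0.   0.1 -3.7]
192.0 [ 602.2 -310.2  192.2] [-0.2 -0.6 -0.2]
191.0 [ 602.2 -310.4  192. ] [-1.8 -1.   7.2]
18.95
```

View pics/s7z.png

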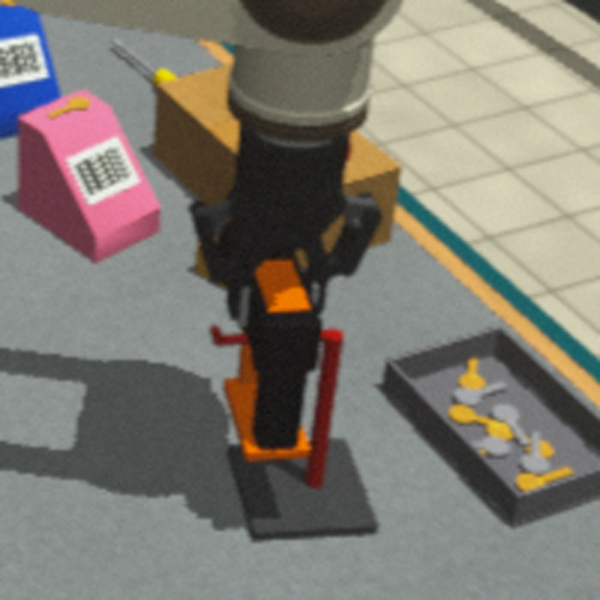

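```bash
python3 - <<'E'
from h import *
from plant import arm
seat=np.array([602.1,-310.1,0])
arm.move_linear(seat+[0,0,191.7],v=30)
arm.gripper_open(); s=arm.get_state(); print(s["time"],s["force"],s["finger_gap"])
arm.hold(.3); arm.move_linear(seat+[0,0,300],v=80); s=arm.get_state(); print(s["time"],s["force"])
arm.goto((480,-120,330),ori(80)); arm.hold(1.0)
f=snap(arm,"s8","side");g=snap(arm,"t8","top");print(arm.get_state()["time"])
cv2.imwrite("pics/s8z.png",cv2.resize(f["image"][170:370,330:530],None,fx=3,fy=3,interpolation=cv2.INTER_CUBIC))
E
```

```text
19.7917 [ 0.38928776  0.30088904 -0.11842215] 85.59333200156846
21.5917 [ 0.21168587  0.11021524 -0.177144  ]
23.6
```

View pics/s8z.png

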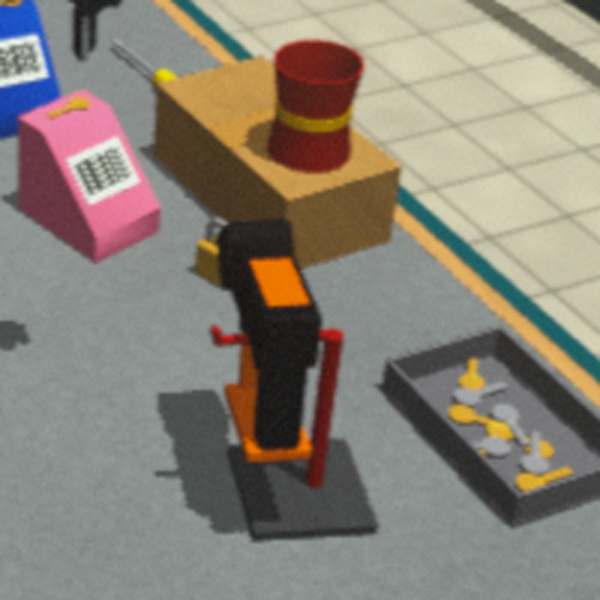

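View pics/t8.png

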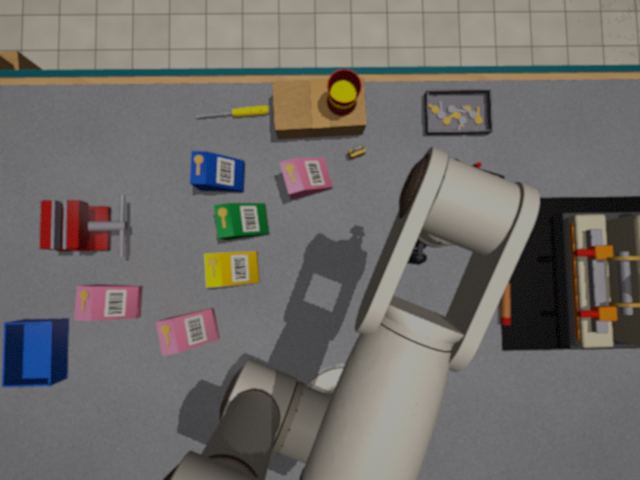

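The side view shows the scanner hanging upright on the prong, clear of the gripper. The top view shows the padlock still at (357,153) and the visible end of the file unmoved at (506,305). Handing in.

```bash
python3 - <<'E'
from plant import arm
print(arm.get_state()["time"]); arm.close_job()
E
```

```text
23.6
the job is handed in; nothing more can be done
```

I scanned the yellow box's label and hung the scanner on the hook's prong. The job was handed in at 23.6 s of the 48 s allowed.

- **Scan:** I held the scanner for about 2 s, aimed squarely at the yellow label with a target distance of 90 mm. The wrist picture put the sideways aim within about 0.5 mm. It gave a forward position about 2.5 mm nearer than planned, partly because the edge I measured is rounded, so the real distance was about 88–90 mm. The force readings during the hold stayed under about 3 N, and I saw no sign of contact with the boxes.
- **Hanging:** Contact came at a gripper height of 192.2 mm, against 191.3 mm expected, with about 10 N of contact force. After I let go and backed away, a side picture taken a second later showed the scanner upright on the prong and clear of the gripper.
- **Padlock and file:** The padlock had not moved in the last top picture. The arm hid part of the file in that view, but the end I could see was where it started.
- **Disagreements:** The top and wrist cameras differed by 2–3 mm, so I used values between the two. The side-camera estimate of the hook base was about 6 mm off the top-camera one, so I placed the hook from points seen by both cameras. The wrist camera then agreed with that to within 1.4 mm.

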